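# Add a jar to the clamped display rack

## Task

Add the third small jar of chillies, the one of the same size as the two already in the rack, to the row in the display rack: loosen the wing knob of the clamped stop, slide the stop back far enough to make room, and stand the jar upright on the rack between the stop and the other two jars. Then slide the stop up until the three jars stand snug between it and the end block with no gap to rattle in, and tighten the knob again until it is fully home. Leave the wide jar and the slim jar where they stand.

Things in the scene. Friction and masses are not known exactly. Their poses are not given: they have to be found in the camera images.
- rack: Fixed wooden display rack; base 100 (x) x 380 (y) x 12 mm; origin at the centre of its underside, y along the row, z up. Jars stand on the base in a channel 68 mm wide between two guides, 10 mm high above the base, 8 mm thick. The end block (22 mm thick, top 65 mm above the table) closes the +y end, inner face at y = +165 mm; the sliding stop is at the -y side.
- stop (a joint): Slide of the aluminium stop along the rack, m; grows as the stop moves away from the end block (towards -y of the rack), 0 to 0.115. The clear space between end block and stop face is 130 mm + this value. It is clamped while the knob is tight; loose, it slides with about 1 to 2 N and can be moved by the knob.
- stop_face (a point): Middle of the stop's upright face that touches the jars, 30 mm above the rack base; axes as the rack's. The stop is an upright plate 64 mm wide, 8 mm thick, 59 mm high above the base; behind it (towards -y) a carriage block 60 mm wide, reaching 105 mm back, 27 mm high above the base.
- knob (a joint): Angle of the wing knob, rad, 0 to 1.4: 0 is fully tight (wing in line with the rack's y axis), grows anticlockwise seen from above as it loosens; the clamp is free above about 0.85.
- knob_grip (a point): Grip point of the black plastic wing knob, on its vertical axis, 71 mm above the table and 72 mm behind the stop face; the frame turns with the knob. The wing is a bar 46 mm long along this frame's y axis, 12 mm thick along its x axis, reaching from 13 mm below this point to 12 mm above it. It travels with the stop.
- jar: The loose glass jar of chillies to be added, 58 mm diameter, 82 mm high with its brass-coloured lid (lid 54 mm diameter); body straight up to 58 mm. Stands on the table. Origin at the centre of its underside, z up.
- jar_a: Jar of the same kind (58 mm diameter, 82 mm high), in the rack next to the end block. Origin at the centre of its underside.
- jar_b: Jar of the same kind, second in the rack. Origin at the centre of its underside.
- wide_jar: Bystander: wider, lower jar, 80 mm diameter, 85 mm high, on the table. Origin at the centre of its underside.
- slim_jar: Bystander: slim tall jar, 44 mm diameter, 135 mm high, on the table. Origin at the centre of its underside.
There are look-alikes about, which are no part of the job. What is shaped like the jar_b but blue is not meant.

How it is judged:
By the outcome, as a careful person would: the job done as asked, in the order asked, and still so for the second after the job is handed in, with the robot touching nothing.
It also fails if it takes over 70 s, if anything falls off the work surface, if the arm or the gripper's body presses on something with over 40 N, if the wrist force passes 120 N, or if a joint passes its speed limit or range.

## Robot

A 7-joint arm with a two-finger parallel gripper is mounted at the origin on the work surface. World frame = base frame: x ahead of the robot, y to its left, z up, the work surface at z = 0. Lengths are in m, angles in rad, forces in N, time in s.
With the tool pointing down it reaches from about 0.425 to 0.825 m from the base axis. Payload 3.6 kg.
Tool frame: the origin (TCP) lies at the very end of the fingers, on their centre line; the grasp point (between the pads) lies 19 mm behind it; z points along the fingers, y is the line along which they close (so a half turn about z gives the same grasp; the last joint's range is limited). The gripper opens to 85 mm and grips with 20 to 120 N. Pads are 22 mm wide; open, the fingers measure 114 mm over their backs; the gripper's body (76 mm by 85 mm) begins 54 mm behind the grasp point. The pads swing forward as they close: fully open they stand 13 mm farther back than shut.
Start: joints at [-1.175, 0.615, -0.013, 1.423, 0.008, 1.103, -0.04], TCP at [0.266, 0.593, 0.231] pointing down, gripper open.
Joint ranges: [-3.12, 3.12], [-0.3, 2.06], [-1.34, 1.32], [0.26, 2.42], [-1.36, 4.5], [0.01, 1.98], [-2.84, 2.84]. Speed limits (rad/s): [2.79, 2.79, 3.14, 3.14, 3.14, 3.14, 3.14].

## Interface

Orientations are given as a 3x3 rotation matrix whose columns are the frame's x, y, z axes.
In Python, from station import env gives the robot as it stands. Calls block until the motion is done:
- env.reach(position, orientation): joint-space move of the TCP to a pose.
- env.movel(position, rot=None, vel=0.15, threshold=None): straight line of the TCP; rot=None keeps the orientation; vel is the mean speed in m/s. With threshold (N) it stops when the force on the tool has changed by that much, and returns True; else False.
- env.move_joints(angles): joint-space move.
- env.let_go() and env.grasp(effort=None): open the fingers fully, or close them until they stop; effort is the grip in N (None keeps the last).
- env.pause(seconds).
- env.solve_ik(position, orientation): joint angles nearest the present ones, or None.
- env.camera(name): name is "side" or "top"; returns the picture (480x640x3 uint8, red, green, blue); there is no depth.
- env.calibration(name): a dict with "fx", "fy", "cx", "cy" (pixels), "k1" (the pictures are not rectified: a ray, as slopes to the right and down, at radius r is drawn at 1 + k1 r^2 times it, then the intrinsics apply), "world_to_cam" (4x4, takes a point from world to camera coordinates). Camera axes: x right, y up, looking along -z (the intrinsics and any distortion apply to the point x, -y, -z); pixel columns grow to the right and rows downward; lengths in m; the calibration is good to about 2 mm. A picture is of the moment at which its call begins. calibration takes no time and is no camera call.
A pose or a line that the arm cannot do raises env.IKError and nothing moves.
- env.job_done(): hands the job in; it is judged then, once.
Readings, each from a call of its own:
- env.current_t(): time.
- env.current_qpos(): joint angles.
- env.current_dq(): joint speeds.
- env.current_joint_torque(): joint torques, N m.
- env.current_ee_pos(): TCP position.
- env.current_ee_rot(): TCP orientation.
- env.current_ft_force(): force on the tool from outside, world axes, zero at the start.
- env.current_ft_torque(): the same for the moment, N m.
- env.current_opening(): finger opening in m.
- env.current_finger_force(): force on a finger pad.
Only numpy, scipy, OpenCV 4.12 (cv2) and the standard library are available. Lean on these libraries where they do the work, as an engineer would, in place of code of your own. Each camera call takes 0.05 s, during which the arm holds its last target. There are 200 camera calls.

## Working session

There is one attempt and no reset: what is moved stays moved. The work goes in short steps, each a Python script; the robot and the scene stay as the last script left them, time stands still between calls to the robot, and variables do not carry over. Pictures are saved under pics/ and viewed, at most 10 in all, crops included, and the job is handed in when it is done.

```bash
ls; mkdir -p pics
python3 - <<'E'
from station import env
import cv2,numpy as np
for n in("top","side"):
    cv2.imwrite(f"pics/{n}0.png",env.camera(n)[:,:,::-1]); c=env.calibration(n); print(n,{k:np.round(v,4).tolist() for k,v in c.items()})
E
```

```text
pics
top {'fx': 486.779, 'fy': 486.779, 'cx': 312.9607, 'cy': 237.9887, 'k1': -0.1036, 'world_to_cam': [[0.01, -0.9999, 0.005, -0.0017], [0.9785, 0.0108, 0.2059, -0.5583], [-0.206, 0.0028, 0.9786, -0.8346], [0.0, 0.0, 0.0, 1.0]]}
side {'fx': 609.2776, 'fy': 609.2776, 'cx': 324.1155, 'cy': 228.6678, 'k1': -0.1279, 'world_to_cam': [[0.8228, -0.5682, -0.0072, -0.4527], [0.3597, 0.511, 0.7807, -0.2688], [-0.4399, -0.645, 0.6249, -1.0788], [0.0, 0.0, 0.0, 1.0]]}
```

View pics/top0.png

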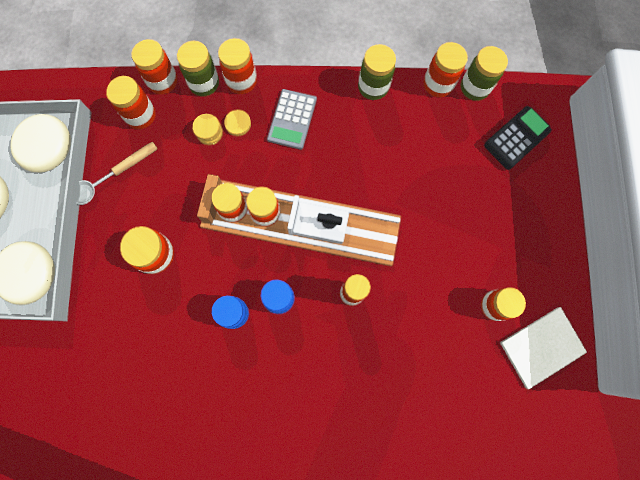

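View pics/side0.png

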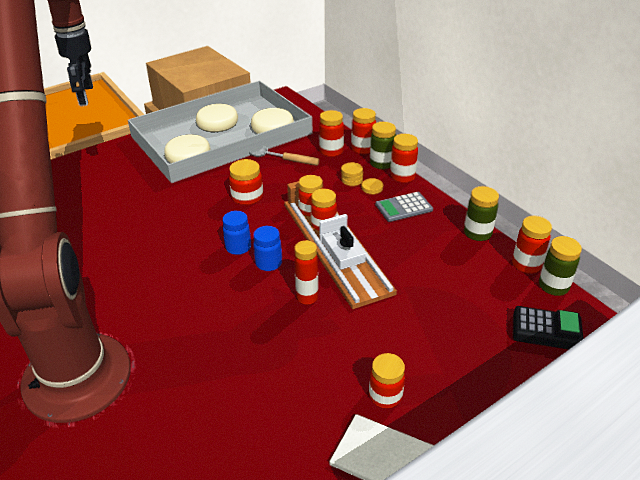

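The top view shows the rack with two jars at (228,202) and (263,205), and the black knob at (329,220).

Candidates for the jar:
- (508,303): lone red jar of small size.
- (146,248): wide jar.
- (356,290): slim jar.
- (229,312) and (277,296): blue look-alikes.
- Red jars in the back row at (153,60), (237,60), (127,95) and (447,65): these look taller.

The jar at (508,303) seems to fit. I'll measure the lids and check with a crop.

```bash
cat > h.py <<'E'
import numpy as np,cv2
from station import env
def ray(n,px):
    c=env.calibration(n);K=np.array([[c['fx'],0,c['cx']],[0,c['fy'],c['cy']],[0,0,1.]])
    u=cv2.undistortPoints(np.array(px,float).reshape(-1,1,2),K,np.array([c['k1'],0,0,0.])).reshape(-1,2)
    M=c['world_to_cam'];R=M[:3,:3]
    return -R.T@M[:3,3], np.c_[u[:,0],-u[:,1],-np.ones(len(u))]@R
def plane(n,px,z):
    o,d=ray(n,px);return (o+d*((z-o[2])/d[:,2])[:,None])
def tri(p,q):
    o1,d1=ray('top',p);o2,d2=ray('side',q);d1=d1[0];d2=d2[0]
    s=np.linalg.lstsq(np.c_[d1,-d2],o2-o1,rcond=None)[0]
    a=o1+s[0]*d1;b=o2+s[1]*d2;return (a+b)/2,np.linalg.norm(a-b)
def lids(n,im):
    h=cv2.cvtColor(im,cv2.COLOR_RGB2HSV);m=cv2.inRange(h,(18,130,60),(32,255,255))
    cs,_=cv2.findContours(m,cv2.RETR_EXTERNAL,cv2.CHAIN_APPROX_NONE)
    return [c for c in cs if cv2.contourArea(c)>150]
E
python3 - <<'E'
from h import *
for n in('top','side'):
    im=cv2.imread(f'pics/{n}0.png')[:,:,::-1].copy()
    for c in lids(n,im):
        x,y,w,h=cv2.boundingRect(c);P=plane(n,c.reshape(-1,2),.082)
        (cx,cy),r=cv2.minEnclosingCircle(P[:,:2].astype(np.float32))
        print(n,(x+w//2,y+h//2),w,h,np.round([cx,cy,2*r],3))
t=cv2.imread('pics/top0.png')
a=cv2.resize(t[165:275,190:410],None,fx=3.6,fy=3.6,interpolation=cv2.INTER_CUBIC)[:, :792]
b=cv2.resize(t[270:340,470:540],(200,200),interpolation=cv2.INTER_CUBIC)
s=cv2.imread('pics/side0.png');d=cv2.resize(s[170:310,270:410],(200,200),interpolation=cv2.INTER_CUBIC);e=cv2.resize(s[340:420,340:440],(250,200),interpolation=cv2.INTER_CUBIC)
out=np.zeros((600,800,3),np.uint8);out[:396,:792]=a;out[398:598,:200]=b;out[398:598,200:400]=d;out[398:598,400:650]=e
cv2.imwrite('pics/crop1.png',out)
E
```

```text
top (510, 303) 32 30 [ 0.439 -0.345  0.058]
top (357, 287) 25 26 [ 0.467 -0.074  0.045]
top (141, 247) 41 40 [0.535 0.314 0.077]
top (261, 202) 31 30 [0.62  0.1   0.057]
top (227, 198) 30 30 [0.627 0.163 0.057]
top (207, 129) 29 31 [0.762 0.206 0.067]
top (237, 122) 27 25 [0.775 0.15  0.052]
top (123, 92) 32 32 [0.843 0.379 0.071]
top (491, 61) 33 31 [ 0.918 -0.348  0.073]
top (379, 60) 33 31 [ 0.913 -0.122  0.072]
top (451, 57) 31 31 [ 0.924 -0.267  0.071]
top (193, 57) 33 32 [0.918 0.246 0.072]
top (148, 55) 32 30 [0.924 0.338 0.072]
top (234, 54) 31 30 [0.924 0.164 0.07 ]
side (388, 368) 33 31 [ 0.435 -0.352  0.063]
side (306, 250) 22 20 [ 0.488 -0.025  0.06 ]
side (566, 249) 32 26 [ 0.925 -0.328  0.082]
side (537, 227) 30 23 [ 0.931 -0.248  0.081]
side (485, 197) 28 22 [ 0.919 -0.102  0.085]
side (317, 191) 37 33 [0.625 0.133 0.134]
side (362, 178) 42 31 [0.738 0.117 0.14 ]
side (245, 170) 30 22 [0.527 0.309 0.093]
side (395, 136) 45 29 [0.924 0.225 0.163]
side (331, 118) 23 16 [0.848 0.399 0.088]
side (364, 115) 23 15 [0.931 0.358 0.086]
```

View pics/crop1.png

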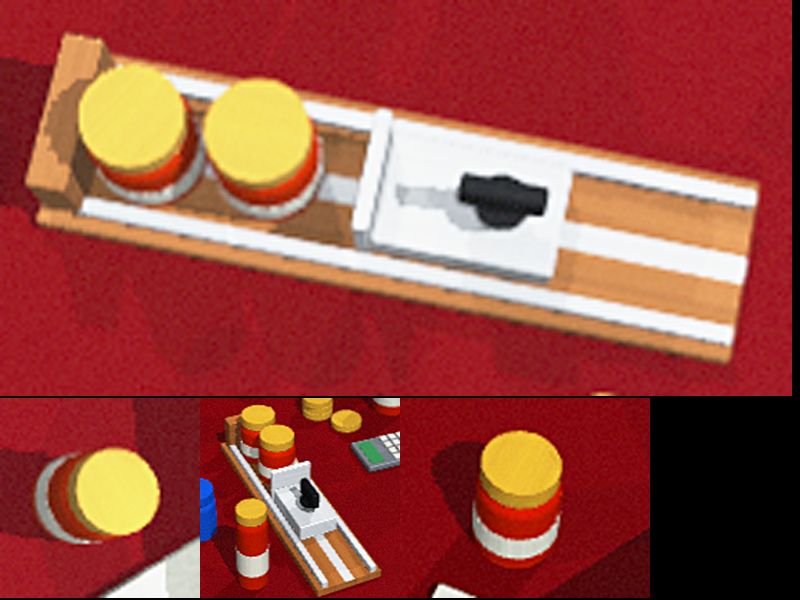

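The lone jar at (510,303) has the same lid size and red body as the two in the rack, so it is the one to add. The wide, slim, blue and tall back-row jars don't match. Next I'll locate the rack and jars accurately.

```bash
cat >> h.py <<'E'
def lidc(n,c,z,r=.027):
    # far edge of the lid's top circle is unspoilt by its side
    o,_=ray(n,[[0,0]]);P=plane(n,c.reshape(-1,2),z)[:,:2]
    g=P.mean(0)-o[:2];g/=np.linalg.norm(g);t=np.array([-g[1],g[0]])
    a=P@g;b=P@t;return g*(a.max()-r)+t*(b.max()+b.min())/2, b.max()-b.min()
E
python3 - <<'E'
from h import *
np.set_printoptions(precision=4,suppress=True)
im={n:cv2.imread(f'pics/{n}0.png')[:,:,::-1].copy() for n in('top','side')}
for n,xy,z in(('top',(510,303),.082),('side',(388,368),.082),('top',(261,202),.094),('top',(227,198),.094)):
    for c in lids(n,im[n]):
        x,y,w,h=cv2.boundingRect(c)
        if abs(x+w//2-xy[0])+abs(y+h//2-xy[1])<3: print(n,xy,*lidc(n,c,z))
def cp(p): return (np.array(p,float)+.5)/3.6-.5+[190,165]
F=plane('top',cp([[370,120],[755,196]]),.022);N=plane('top',cp([[83,207],[731,337]]),.022)
B=plane('top',cp([[105,43],[68,195]]),.065);S=plane('top',cp([[375,112],[357,245]]),.071);E_=plane('top',cp([[757,183],[733,349]]),.012)
for l,v in zip('FNBSE',(F,N,B,S,E_)): 
    d=v[1]-v[0];print(l,v.tolist(),np.degrees(np.arctan2(d[1],d[0])),np.linalg.norm(d))
for n in im:
    m=cv2.inRange(im[n],(0,0,0),(60,60,60))
    cs,_=cv2.findContours(m,cv2.RETR_EXTERNAL,cv2.CHAIN_APPROX_NONE)
    for c in cs:
        (x,y),_,_=q=cv2.minAreaRect(c)
        if cv2.contourArea(c)>60 and 310<x<360 and 200<y<260: 
            print(n,q); P=plane(n,c.reshape(-1,2),.083)[:,:2]; print(cv2.minAreaRect(P.astype(np.float32)), cv2.boundingRect(c))
E
```

```text
top (510, 303) [ 0.4404 -0.3467] 0.052590720428574544
side (388, 368) [ 0.438  -0.3492] 0.05225934505418928
top (261, 202) [0.6176 0.0983] 0.05251581876018677
top (227, 198) [0.6243 0.1617] 0.05190546298414858
F [[0.6449550313724397, 0.044801446505082554, 0.02200000000000002], [0.6050776544806086, -0.16266369364018007, 0.02200000000000002]] -100.88026299965372 0.2112628447296557
N [[0.5949932475504779, 0.19785168683529752, 0.02200000000000002], [0.5281969862406126, -0.14785588288550744, 0.02200000000000002]] -100.93570918509519 0.35210149713859645
B [[0.6727126833452048, 0.1821752826009924, 0.06499999999999995], [0.590806021653377, 0.19689425245173367, 0.06499999999999995]] 169.81244418702326 0.08321868361712148
S [[0.6346703341759863, 0.04027178489869866, 0.07099999999999995], [0.564872991184701, 0.04804058528440003, 0.07099999999999995]] 173.64882917202044 0.07022836569418366
E [[0.6149203834973193, -0.16582758878157705, 0.01200000000000001], [0.523414387163899, -0.1504824793457944, 0.01200000000000001]] 170.4803536879229 0.09278372566656326
top ((329.5, 220.5), (13.0, 23.0), 90.0)
((0.5854935050010681, -0.025193434208631516), (0.024050068110227585, 0.04139035940170288), 0.6472020149230957) (318, 214, 24, 14)
side ((346.0, 236.5), (12.0, 21.0), 0.0)
((0.5789218544960022, -0.0390462726354599), (0.06790035963058472, 0.024607889354228973), 53.334651947021484) (340, 226, 13, 22)
```

```bash
cat >> h.py <<'E'
YAW=np.radians(-10.7);C=np.array([.602,.0284])
XA=np.array([np.cos(YAW),np.sin(YAW)]);YA=np.array([-XA[1],XA[0]])
def W(x,y,z): return np.r_[C+x*XA+y*YA,z]
def R(q,flip=0):
    t=YAW+q+np.pi*flip;c,s=np.cos(t),np.sin(t)
    return np.array([[-s,c,0],[c,s,0],[0,0,-1.]])
JAR=np.array([.439,-.348])
E
python3 - <<'E'
from h import *
np.set_printoptions(precision=2,suppress=True)
print(env.current_ee_rot().tolist())
for f in(0,1):
    for y,z,q in((-.0565,.2,0),(-.0565,.052,0),(-.0565,.052,1.3),(-.14,.052,1.3),(-.08,.052,1.3),(-.08,.052,-.1)):
        print(f,y,z,q,env.solve_ik(W(0,y,z),R(q,f)))
    for a in(-.8,-.4,0,.4,.8):print('jar',f,a,env.solve_ik(np.r_[JAR,.028],R(a,f)))
    print('place',env.solve_ik(W(0,.005,.04),R(0,f)),env.solve_ik(W(0,.005,.25),R(0,f)))
E
```

```text
[[-0.912378810996953, 0.4093458840389984, -0.0009232898337807109], [0.40934692496340686, 0.9123763994655808, -0.0020977896047407836], [-1.6333686072468996e-05, -0.002291924639603439, -0.9999973734038791]]
0 -0.0565 0.2 0 [-0.26  0.59  0.44  1.65 -0.29  0.97  0.09]
0 -0.0565 0.052 0 [-0.18  0.77  0.31  1.78 -0.36  0.65  0.15]
0 -0.0565 0.052 1.3 [ 0.    0.75  0.01  1.77 -0.01  0.63  1.13]
0 -0.14 0.052 1.3 [ 0.15  0.74 -0.    1.79  0.    0.62  1.26]
0 -0.08 0.052 1.3 [ 0.04  0.74  0.01  1.78 -0.01  0.62  1.17]
0 -0.08 0.052 -0.1 [-0.15  0.77  0.33  1.78 -0.38  0.65  0.11]
jar 0 -0.8 [ 0.51  0.76  0.2   1.88 -0.27  0.53 -0.1 ]
jar 0 -0.4 [ 0.54  0.76  0.15  1.88 -0.2   0.52  0.23]
jar 0 0 [ 0.55  0.76  0.13  1.88 -0.18  0.52  0.61]
jar 0 0.4 [ 0.57  0.75  0.1   1.87 -0.14  0.52  0.98]
jar 0 0.8 [ 0.6   0.75  0.04  1.87 -0.06  0.52  1.3 ]
place [-0.28  0.8   0.31  1.75 -0.37  0.65  0.06] [-0.37  0.56  0.46  1.55 -0.27  1.1  -0.03]
1 -0.0565 0.2 0 [ 0.24  0.58 -0.36  1.63  0.24  0.98  2.75]
1 -0.0565 0.052 0 [ 0.27  0.79 -0.44  1.76  0.48  0.7   2.53]
1 -0.0565 0.052 1.3 [-0.51  0.96  0.94  1.79 -0.96  0.93 -1.16]
1 -0.14 0.052 1.3 [-0.37  0.95  0.94  1.8  -0.96  0.93 -1.01]
1 -0.08 0.052 1.3 [-0.47  0.95  0.94  1.79 -0.96  0.93 -1.12]
1 -0.08 0.052 -0.1 [ 0.3   0.78 -0.41  1.77  0.45  0.69  2.49]
jar 1 -0.8 [ 0.83  0.77 -0.31  1.87  0.41  0.57  2.41]
jar 1 -0.4 [ 0.94  0.8  -0.5   1.86  0.62  0.63  2.61]
jar 1 0 [ 0.03  1.08  1.13  1.89 -1.18  1.04 -1.63]
jar 1 0.4 [ 0.03  1.08  1.13  1.89 -1.18  1.04 -1.23]
jar 1 0.8 [ 0.03  1.08  1.13  1.89 -1.18  1.04 -0.83]
place [ 0.17  0.82 -0.44  1.73  0.5   0.71  2.42] [ 0.13  0.55 -0.36  1.53  0.21  1.1   2.67]
```

Run:
```python
from h import *
np.set_printoptions(precision=4,suppress=True)
env.reach(W(0,-.0565,.2),R(0))
env.let_go()
print(env.current_t(),env.current_ee_pos())
print(env.movel(W(0,-.0565,.053),vel=.1,threshold=5),env.current_ee_pos(),env.current_ft_force())
env.grasp(30)
print(env.current_t(),env.current_opening(),env.current_ft_force(),env.current_ft_torque(),env.current_finger_force())
for n in('top','side'):cv2.imwrite(f'pics/{n}1.png',env.camera(n)[:,:,::-1])
t=cv2.imread('pics/top1.png');s=cv2.imread('pics/side1.png')
cv2.imwrite('pics/c1.png',np.hstack([cv2.resize(t[150:290,240:400],(400,350)),cv2.resize(s[150:290,260:420],(400,350))]))
```

```text
2.8 [ 0.5916 -0.0264  0.2   ]
False [ 0.592  -0.0272  0.0537] [-0.3163  0.4179 -0.7207]
4.9833 0.027925968951017198 [-2.1038  0.7002  5.122 ] [0.128  0.5044 0.0654] 29.358394145965576
```

View pics/c1.png

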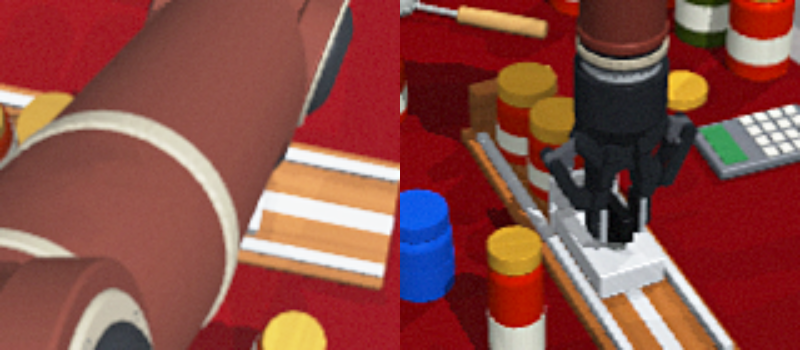

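The opening is 28 mm, so the finger tips are on the round hub below the wing, as the side view at right shows. I'll grip again higher, on the wing itself.

Run:
```python
from h import *
np.set_printoptions(precision=4,suppress=True)
env.let_go()
env.movel(W(0,-.0565,.062),R(0),vel=.05)
env.grasp(40)
print(env.current_t(),env.current_opening(),env.current_ft_force(),env.current_ft_torque(),env.current_finger_force(),env.current_ee_pos())
```

```text
6.6833 0.011134626968363716 [-2.9787  0.8822  1.7079] [0.0226 0.3318 0.049 ] 40.41398584842682 [ 0.591 -0.027  0.062]
```

Run:
```python
from h import *
np.set_printoptions(precision=3,suppress=True)
for q in (.3,.6,.9,1.2):
    env.reach(W(0,-.0565,.062),R(q)); print(q,env.current_t(),env.current_opening(),env.current_ft_force(),env.current_ft_torque(),env.current_ee_pos())
env.movel(W(0,-.0765,.062),vel=.05); print(env.current_t(),env.current_opening(),env.current_ft_force(),env.current_ft_torque(),env.current_ee_pos())
```

```text
0.3 7.0083 0.010869551068809826 [-1.206  0.846  1.724] [0.112 0.249 0.029] [ 0.591 -0.027  0.062]
0.6 7.3333 0.011051360578658118 [-1.128  0.764  0.735] [0.152 0.049 0.014] [ 0.592 -0.027  0.062]
0.9 7.6583 0.01103881211359954 [ 0.353  0.416 -0.743] [ 0.148 -0.146  0.05 ] [ 0.592 -0.027  0.062]
1.2 7.9833 0.011373867088810018 [ 1.597  0.014 -0.304] [ 0.035 -0.335  0.07 ] [ 0.592 -0.027  0.062]
8.5333 0.011232069174271291 [ 3.372 -1.632 -1.278] [-0.313 -0.659 -0.   ] [ 0.588 -0.049  0.062]
```

Run:
```python
from h import *
np.set_printoptions(precision=3,suppress=True)
env.movel(W(0,-.138,.062),vel=.08); print(env.current_t(),env.current_opening(),env.current_ft_force(),env.current_ft_torque(),env.current_ee_pos())
env.let_go()
env.movel(W(0,-.138,.2),vel=.2)
env.reach(np.r_[JAR,.2],R(.4))
print(env.current_t(),env.current_ft_force())
for n in('top','side'):cv2.imwrite(f'pics/{n}2.png',env.camera(n)[:,:,::-1])
t=cv2.imread('pics/top2.png');s=cv2.imread('pics/side2.png')
cv2.imwrite('pics/c2.png',np.hstack([cv2.resize(t[150:290,190:420],(500,304)),cv2.resize(s[170:310,260:400],(300,304))]))
```

```text
9.45 0.011107288673798357 [ 4.667 -2.621 -1.899] [-0.426 -0.98  -0.011] [ 0.576 -0.108  0.062]
12.075 [-0.039  0.621  0.338]
```

View pics/c2.png

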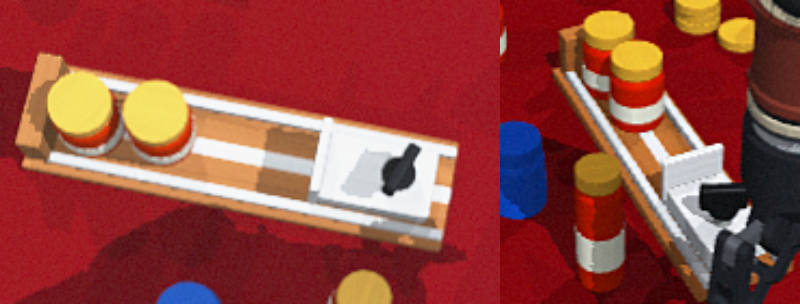

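The stop is back by about 0.1 m at crop (322,160), with the knob turned to about 1.2 rad and both jars undisturbed. Next is picking the jar.

Run:
```python
from h import *
np.set_printoptions(precision=3,suppress=True)
print(env.movel(np.r_[JAR,.028],vel=.12,threshold=6),env.current_ee_pos(),env.current_ft_force())
env.grasp(40)
print(env.current_t(),env.current_opening(),env.current_ft_force(),env.current_finger_force())
env.movel(np.r_[JAR,.2],vel=.15)
print(env.current_t(),env.current_opening(),env.current_ft_force())
env.reach(W(.001,-.003,.2),R(0))
env.movel(W(.001,-.003,.07),vel=.15)
for n in('top','side'):cv2.imwrite(f'pics/{n}3.png',env.camera(n)[:,:,::-1])
print(env.current_t(),env.current_opening(),env.current_ee_pos())
t=cv2.imread('pics/top3.png');s=cv2.imread('pics/side3.png')
cv2.imwrite('pics/c3.png',np.hstack([cv2.resize(t[150:290,190:420],(400,243)),cv2.resize(s[130:310,250:420],(400,424))[:243]]) if 0 else np.hstack([cv2.resize(t[150:290,190:350],(400,350)),cv2.resize(s[150:310,260:420],(400,350))]))
```

```text
False [ 0.439 -0.348  0.029] [-0.892 -0.324  0.202]
14.1417 0.056728389173631676 [-0.036  0.61   5.728] 42.51135651022196
15.4417 0.056731758431333566 [ 1.2    0.41  -3.209]
18.0667 0.056537437752210686 [0.603 0.025 0.071]
```

View pics/c3.png

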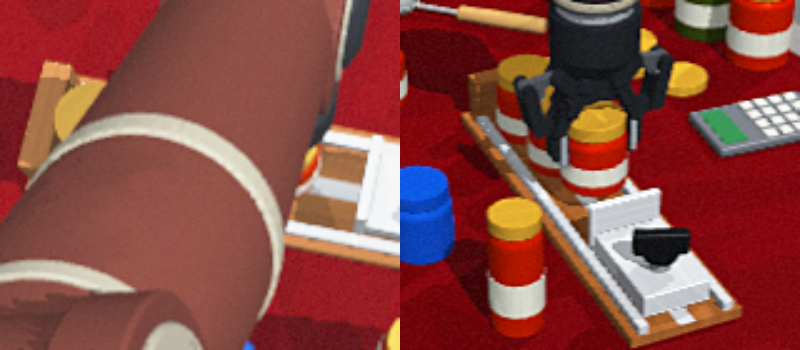

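The jar is held upright above the channel, between jar_b and the stop. I'll lower it.

Run:
```python
from h import *
np.set_printoptions(precision=3,suppress=True)
env.movel(W(.001,-.003,.048),vel=.1)
print(env.movel(W(.001,-.003,.036),vel=.03,threshold=4),env.current_ee_pos(),env.current_ft_force())
env.let_go();print(env.current_t(),env.current_ft_force())
env.movel(W(.001,-.003,.16),vel=.15)
env.reach(W(0,-.138,.16),R(1.2))
env.movel(W(0,-.138,.062),vel=.12,threshold=6)
for n in('top','side'):cv2.imwrite(f'pics/{n}4.png',env.camera(n)[:,:,::-1])
print(env.current_t(),env.current_ee_pos())
t=cv2.imread('pics/top4.png');s=cv2.imread('pics/side4.png')
cv2.imwrite('pics/c4.png',np.hstack([cv2.resize(t[150:290,190:350],(400,350)),cv2.resize(s[150:310,260:420],(400,350))]))
```

```text
True [0.603 0.025 0.041] [-0.42  0.14  5.25]
19.175 [0.307 0.282 1.255]
22.2917 [ 0.577 -0.107  0.063]
```

View pics/c4.png

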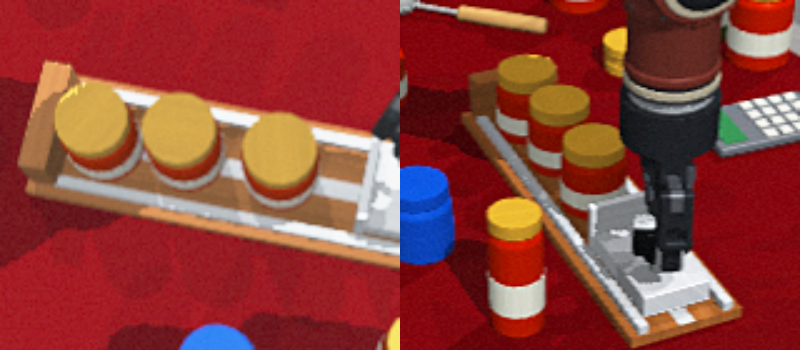

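Run:
```python
from h import *
np.set_printoptions(precision=3,suppress=True)
f=lambda:(env.current_ft_force()[:2]@XA,env.current_ft_force()[:2]@YA)
env.grasp(50);print(env.current_opening(),f())
env.movel(W(0,-.1,.062),vel=.06);print(env.current_t(),f())
r=env.movel(W(0,-.068,.062),vel=.02,threshold=9)
p=env.current_ee_pos();print(r,env.current_t(),f(),(p[:2]-C)@YA)
env.pause(.3);p=env.current_ee_pos();print(f(),(p[:2]-C)@YA,(p[:2]-C)@XA,env.current_opening())
```

```text
0.010895005928149352 (np.float64(-0.992695065295613), np.float64(-0.05068934738450245))
23.7417 (np.float64(-1.5874623848122356), np.float64(1.76187612133764))
True 24.9083 (np.float64(0.3907997792572246), np.float64(-0.5260078043927805)) -0.08003201729590817
(np.float64(0.8462026904991199), np.float64(-1.9240411196961758)) -0.08001471427108409 7.275109546694565e-05 0.010958099838785549
```

Run:
```python
from h import *
np.set_printoptions(precision=3,suppress=True)
f=lambda:(env.current_ft_force()[:2]@XA,env.current_ft_force()[:2]@YA,(env.current_ee_pos()[:2]-C)@YA)
for k in range(4):
    y=-.08+.0006*(k+1)
    env.movel(W(0,y,.062),vel=.01);env.pause(.15);print(y,env.current_t(),f())
    if f()[1]<-10:break
for n in('top','side'):cv2.imwrite(f'pics/{n}5.png',env.camera(n)[:,:,::-1])
t=cv2.imread('pics/top5.png');s=cv2.imread('pics/side5.png')
cv2.imwrite('pics/c5.png',np.hstack([cv2.resize(t[150:290,190:350],(400,350)),cv2.resize(s[150:310,260:420],(400,350))]))
```

```text
-0.0794 25.6083 (np.float64(0.45249282766010807), np.float64(-3.104232862833505), np.float64(-0.07997944004494963))
-0.0788 26.0083 (np.float64(0.5755822417583444), np.float64(-3.878392528360561), np.float64(-0.07995202013707368))
-0.0782 26.4083 (np.float64(0.41136958908796695), np.float64(-5.705395191873516), np.float64(-0.0799434532384402))
-0.0776 26.8083 (np.float64(0.19775127334770393), np.float64(-5.336189575804289), np.float64(-0.0799258236558241))
```

View pics/c5.png

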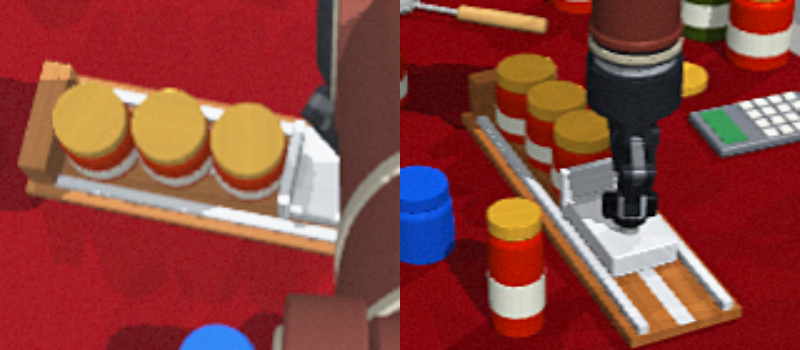

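Three jars are in contact and the stop is blocked at y = -0.080, as predicted for s = 44 mm. I'll tighten while keeping the push.

Run:
```python
from h import *
np.set_printoptions(precision=3,suppress=True)
for q in (.9,.6,.3,.1,0,-.05,-.1):
    env.reach(W(0,-.0776,.062),R(q));env.pause(.1);r=env.current_ee_rot()
    print(q,env.current_t(),np.arctan2(r[1,1],r[0,1])-YAW,env.current_ft_force(),env.current_ft_torque(),(env.current_ee_pos()[:2]-C)@YA)
    if abs(env.current_ft_torque()[2])>2:break
```

```text
0.9 27.325 0.8977450558837881 [-1.204 -5.5    5.141] [-1.069  0.178 -0.055] -0.08016367945955566
0.6 27.75 0.59770478983858 [-1.42  -5.904  5.845] [-1.12   0.268 -0.133] -0.08032191020461318
0.3 28.175 0.29765432266951186 [-3.064 -4.834  6.609] [-1.092  0.378 -0.032] -0.08044863958610671
0.1 28.5417 0.09754665000273595 [-1.67  -5.424  6.607] [-1.101  0.455 -0.023] -0.08048335827738377
0 28.8917 -0.002508751713208135 [-1.941 -5.031  7.053] [-1.093  0.528 -0.039] -0.08048914227408434
-0.05 29.2417 -0.046646562250747925 [-3.478 -5.912  6.767] [-1.24   0.545  0.873] -0.08050857378098435
-0.1 29.5917 -0.09249164426632894 [-3.035 -5.927  7.037] [-1.341  0.573  1.489] -0.08048275196098101
```

Run:
```python
from h import *
env.let_go();p=env.current_ee_pos();p[2]=.2
env.movel(p,vel=.12)
env.reach(np.array([.45,-.35,.25]),R(.3))
for n in('top','side'):cv2.imwrite(f'pics/{n}6.png',env.camera(n)[:,:,::-1])
print(env.current_t())
im=cv2.imread('pics/top6.png')[:,:,::-1].copy()
t=cv2.imread('pics/top6.png');s=cv2.imread('pics/side6.png')
cv2.imwrite('pics/c6.png',np.hstack([cv2.resize(t[165:275,190:350],(520,358),interpolation=cv2.INTER_CUBIC),cv2.resize(s[165:290,270:370],(280,358),interpolation=cv2.INTER_CUBIC)]))
m=cv2.inRange(im,(0,0,0),(60,60,60))
for c in cv2.findContours(m,cv2.RETR_EXTERNAL,cv2.CHAIN_APPROX_NONE)[0]:
    P=plane('top',c.reshape(-1,2),.083)[:,:2]
    if cv2.contourArea(c)>60 and np.linalg.norm(P.mean(0)-W(0,-.08,0)[:2])<.03: print(cv2.minAreaRect(P.astype(np.float32)))
for c in lids('top',im):
    a,d=lidc('top',c,.094);print(np.round([(a-C)@XA,(a-C)@YA,d],4)) if abs((a-C)@XA)<.02 and abs((a-C)@YA)<.2 else 0
```

```text
32.9667
((0.580155611038208, -0.048268288373947144), (0.042040448635816574, 0.024590400978922844), 85.31250762939453)
[0.004  0.0214 0.0528]
[0.0035 0.079  0.0524]
[-0.0027  0.1365  0.0519]
```

View pics/c6.png

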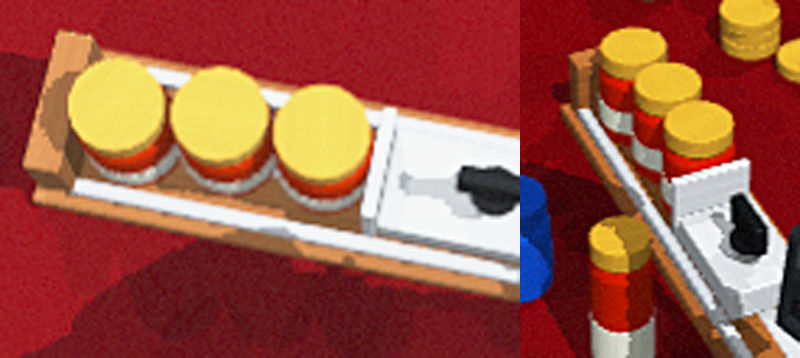

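The jars stand 57.5 mm apart, which means they touch. The stop is against the third jar, and the wing lies along the rack as it did at the start. The knob hit its end stop.

```bash
python3 -c "
from station import env
print(env.job_done())"
```

```text
the job is handed in; nothing more can be done
None
```

I handed the job in at about 33 s: the third jar stands in the rack, the three jars are snug between the stop and the end block, the knob is tightened to its end stop, and I left the wide and slim jars alone.

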